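# Reload the tube-label dispenser

## Robot

A 6-joint arm with a two-finger parallel gripper is mounted at the origin on the work surface. World frame = base frame: x ahead of the robot, y to its left, z up, the work surface at z = 0. Lengths are in m, angles in rad, forces in N, time in s.
With the tool pointing down it reaches from about 0.275 to 0.875 m from the base axis. Payload 12.5 kg.
Tool frame: the origin (TCP) lies on the front face of the gripper's body, between the roots of the fingers; the fingertips stand 73 mm ahead of it and the grasp point (between the pads) lies 54 mm ahead of it; z points along the fingers, y is the line along which they close (so a half turn about z gives the same grasp; the last joint's range is limited). The gripper opens to 85 mm and grips with 20 to 120 N. Pads are 22 mm wide; open, the fingers measure 114 mm over their backs; the gripper's body (76 mm by 85 mm) begins 54 mm behind the grasp point. The pads swing forward as they close: fully open they stand 13 mm farther back than shut.
Start: joints at [-1.407, 0.351, 1.652, -0, 1.139, -0.085], TCP at [0.135, -0.533, 0.304] pointing down, gripper open.
Joint ranges: [-2.75, 2.75], [-0.79, 2.1], [0.01, 2.65], [-1.57, 4.71], [0.07, 3.14], [-2.87, 2.87]. Speed limits (rad/s): [2.22, 2.22, 2.79, 3.14, 3.14, 3.14].

## Interface

Orientations are given as a unit quaternion [w, x, y, z].
In Python, from rig import r, get_image, ticket, silhouettes gives the robot as it stands.
- The arm moves only by the tool send_rows, never from a script. Its argument "increments" is a list of rows, each an object with "twist": the turn, a rotation vector about the tool's x, y, z each as a share of 0.08 rad, from -1 to 1, a list of three; "xyz": the shift along the tool's x, y, z each as a share of 2 cm, from -1 to 1, a list of three; "fingers": the closure, from -1 (fully open) to 1 (shut). In form: [{"twist": [wx, wy, wz], "xyz": [tx, ty, tz], "fingers": fingers}, ...]. A call has 1 to 8 rows; each row shifts and turns the commanded pose from where the row before left it, along the tool's axes as they then stand; what a row does not reach is not made up. A row lasts 1/8 s, in which the tool goes at most 62.5 mm and 10.7 degrees, less where a joint would pass 70% of its speed; a pose out of reach is approached as far as the arm can. A call with a number of a shift or a turn outside -1 to 1 is refused whole. A call with a gripper value outside its range is refused whole. The fingers move at their own pace and stop on an object; the grip force is fixed at half the most. Time passes only in rows, so rows that do not move let the fingers close. It gives the time, the measured TCP pose, the force, the opening and the grip force at its end, in the units of the state.
- r.get_obs(): the state, without advancing time (a new reading comes with each control period).
- get_image(name): name is "scene" or "top" or "wrist"; returns a dict with "color" (480x640x3 uint8, red, green, blue), "intrinsics" (3x3 intrinsics, pixels), "extrinsics" (4x4, takes a point from camera to world coordinates). Camera axes: x right, y up, looking along -z (the intrinsics and any distortion apply to the point x, -y, -z); pixel columns grow to the right and rows downward; lengths in m; the calibration is good to about 2 mm. The wrist camera is an equidistant fisheye: a pixel r from the principal point sees the ray r / f radians off the axis. A picture is of the moment at which its call begins. There is no depth.
- ticket.close_job(): hands the job in; it is judged then, once.
Trained networks look in a picture, given as the dict that the camera call returned (one of the last four; its "shot" number tells which), for a name from the list of things; names that differ only in an ending like _2 or _b are one class to them, and where a whole thing is asked for, a point or a joint stands for the part that bears it (a point fixed in the world has none). Each returns a list of dicts, best first, with "conf" (0 to 1); they miss things now and then, are a little off and sometimes report something else, mostly with a low value. They report only what shows in the picture. A call takes as long as a camera call. They do not tell look-alikes from the thing itself.
- silhouettes(picture, query): "mask" (480x640 bool, what is visible of it) and "point" ([row, column] in pixels, amid what is visible of it).
The state is a dict: "t": time; "q": joint angles; "qvel": joint speeds; "joint_torque": joint torques, N m; "tcp_pos": TCP position; "tool_rot": TCP orientation; "ft_force": force on the tool from outside, world axes, zero at the start; "moment": the same for the moment, N m; "finger_gap": opening from 0.0 (shut) to 1.0 (fully open); "grip_force": force on a finger pad.
Only numpy, scipy, OpenCV 4.12 (cv2) and the standard library are available. Lean on these libraries where they do the work, as an engineer would, in place of code of your own. Each camera call takes 0.05 s, during which the arm holds its last target. There are 200 camera calls.

## Task

Reload the label dispenser on the lab bench. Lift the empty core off its spindle and leave it in the steel waste tray, then fit the narrow one of the two fresh label rolls over the spindle, fully home and paper end down, and last of all take the power pack from its charger and plug it fully into the socket beside the spindle. Leave everything else on the bench standing where it is.

Things in the scene. Friction and masses are not known exactly. Their poses are not given: they have to be found in the camera images.
- dispenser: Low white label dispenser fixed to the bench: base x -65..+85, y -115..+115 mm, 30 mm tall. Origin: at bench level under it; x points front to rear, y to its left. At (0, +60): black turntable, 100 mm across, top at 36 mm, with the upright steel spindle. At (0, -65): grey socket block 100 x 60 mm, top at 56 mm. Along the rear edge (x 57..83): housing and peel bar, top at 63 mm.
- spindle_foot (a point): Centre of the turntable's top, where the spindle (23 mm diameter, 70 mm tall, last 10 mm tapering to 12 mm) rises straight up. A reel that is fully home has its underside centre here. Axes as the dispenser's.
- spindle_tip (a point): Top of the spindle, 70 mm above spindle_foot.
- socket_mouth (a point): Centre of the mouth of the rectangular socket hole in the top of the socket block: 64 mm (dispenser x) x 30 mm (dispenser y), 25 mm deep, straight down, no chamfer. Axes as the dispenser's.
- empty_core: Used-up reel, standing on the spindle at the start: grey plastic tube 40 mm outside diameter, 28 mm bore, 84 mm tall, with a flat flange 96 mm across and 4 mm thick at the bottom, no paper. Origin: centre of the underside; z up the tube.
- core_middle (a point): Middle of the empty reel's axis, 42 mm above its underside.
- narrow_roll: Fresh narrow label roll, standing on the bench: same reel with paper wound on it, paper 92 mm across from 4 to 49 mm above the underside, then the bare tube (40 mm outside diameter) stands out to 84 mm; flange 96 mm across, 28 mm bore right through. Origin: centre of the underside; z up. 0.25 kg.
- wide_roll: Wide label roll, not wanted: the same but taller, paper to 89 mm and tube to 124 mm above the underside. Origin: centre of the underside.
- power_pack: Power pack, a grey block 90 (x) x 44 (y) x 50 mm tall with a black rectangular plug foot 60 (x) x 26 (y) x 25 mm tall beneath it (the last 5 mm 56 x 22 mm), 75 mm in all, the same either way round. Starts standing in the charger. Origin: centre of the underside of the foot; z up; x is its long axis. 0.25 kg.
- charger: Black charger block fixed to the bench, 120 (x) x 80 (y) x 30 mm tall, with a pocket 64 x 30 mm, 12 mm deep in the middle of its top that holds the pack's foot loosely. Origin: centre of its underside.
- waste_tray: Steel waste tray fixed to the bench, outside 160 (x) x 140 (y) x 45 mm tall, walls and floor 4 mm, open at the top. Origin: centre of its underside.
- amber_bottle: Bystander: amber bottle, 60 mm across, 130 mm tall. Origin: centre of underside.
- tall_bottle: Bystander: white bottle, 56 mm across, 170 mm tall. Origin: centre of underside.
- specimen_jar: Bystander: clear jar with white cap, 54 mm across, 70 mm tall. Origin: centre of underside.
- beaker: Bystander: glass beaker, 70 mm across, 95 mm tall. Origin: centre of underside.
- timer: Bystander: white timer, 60 x 80 x 25 mm tall. Origin: centre of underside.
- slide_box: Bystander: closed wooden slide box, 50 x 110 x 45 mm tall. Origin: centre of underside.
Not all that is in view belongs to the job. Leave any yellow look-alike of the narrow_roll alone.

How it is judged:
On the way, in this order (a step that is already met when the one before it is completed fails the run):
1. the empty core lies or stands in the waste tray (x of core_middle in the frame of waste_tray between -0.072 and 0.072 m and y of core_middle in the frame of waste_tray between -0.062 and 0.062 m and z of core_middle in the frame of waste_tray below 0.065 m and linear speed of empty_core below 0.05 m/s), for 0.2 s.
2. the narrow roll is fully home on the spindle, paper end down (horizontal distance between narrow_roll and spindle_foot below 0.006 m and z of narrow_roll in the frame of spindle_foot below 0.004 m and angle between narrow_roll's own z axis and vertical below 0.06 rad), for 0.2 s.
3. the power pack is plugged fully into the socket (horizontal distance between power_pack and socket_mouth below 0.005 m and z of power_pack in the frame of socket_mouth below -0.022 m and angle between power_pack's own z axis and vertical below 0.06 rad and angle between the x axis of power_pack and the x axis of dispenser, either way round below 0.15 rad), for 0.2 s.
At the end, for the whole second after the job is handed in: Core at rest in the tray (its middle within 72 x 62 mm of the tray centre, under 65 mm high); narrow roll on the spindle within 4 mm of the turntable, 6 mm of the axis, 0.06 rad of upright; pack at least 22 mm into the socket, within 5 mm, 0.06 rad of upright, 0.15 rad of aligned; at rest (all of step 1 and all of step 2 and all of step 3 and linear speed of each of narrow_roll, power_pack below 0.03 m/s); the robot touches nothing.
It fails at once if the wide roll is moved more than 30 mm or tipped over (distance of wide_roll from where it was at the start of the episode above 0.03 m or angle between wide_roll's own z axis and vertical above 0.35 rad).
It fails at once if a bottle, the jar or the beaker is moved more than 30 mm or tipped over (distance of any of amber_bottle, tall_bottle, specimen_jar, beaker from where it was at the start of the episode above 0.03 m or angle between any of amber_bottle, tall_bottle, specimen_jar, beaker's own z axis and vertical above 0.35 rad).
It fails at once if the timer or the slide box is moved more than 30 mm or tipped (distance of any of timer, slide_box from where it was at the start of the episode above 0.03 m or angle between any of timer, slide_box's own z axis and vertical above 0.35 rad).
It also fails if it takes over 72 s, if anything falls off the work surface, if the arm or the gripper's body presses on something with over 40 N, if the wrist force passes 120 N, or if a joint passes its speed limit or range.

## Working session

There is one attempt and no reset: what is moved stays moved. The work goes in short steps, Python scripts to look and compute and a tool call to move; the robot and the scene stay as the last step left them, time stands still between calls to the robot, and variables do not carry over. Pictures are saved under pics/ and viewed, at most 11 in all, crops included, and the job is handed in when it is done.

Besides the shell and the picture viewer there is one more tool, called after "Emit:" by a JSON object that holds its "api" and its "payload". send_rows: Moves the arm, as the interface text tells. Shift numbers are shares of 2 cm and turn numbers shares of 0.08 rad, none past 1 either way. Its arguments: {"type":"object","properties":{"increments":{"type":"array","items":{"type":"object","properties":{"twist":{"type":"array","items":{"type":"number"}},"xyz":{"type":"array","items":{"type":"number"}},"fingers":{"type":"number"}}}}},"required":["increments"]}

```bash
mkdir -p pics; ls; cat > h.py <<'E'
import numpy as np, cv2
from rig import r, get_image, ticket, silhouettes
def save(im,name,crop=None,scale=1):
    c=im["color"]
    if crop: c=c[crop[0]:crop[1],crop[2]:crop[3]]
    if scale!=1: c=cv2.resize(c,None,fx=scale,fy=scale,interpolation=cv2.INTER_CUBIC)
    cv2.imwrite("pics/"+name,c[:,:,::-1])
E
python3 - <<'E'
from h import *
s=get_image("scene"); t=get_image("top")
save(s,"s0.png"); save(t,"t0.png")
for n in ("s","t"):
    d={"s":s,"t":t}[n]; print(d.keys()); print(d["intrinsics"].round(1).tolist(),d["extrinsics"].round(3).tolist())
for q in ["dispenser","spindle_tip","socket_mouth","empty_core","narrow_roll","wide_roll","power_pack","charger","waste_tray"]:
    for n,d in (("s",s),("t",t)):
        print(q,n,[(round(x["conf"],2),np.round(x["point"]).tolist(),int(x["mask"].sum())) for x in silhouettes(d,q)][:4])
o=r.get_obs(); print(o)
E
```

```text
pics
dict_keys(['color', 'intrinsics', 'extrinsics', 'shot'])
[[617.6, 0.0, 321.7], [0.0, 617.6, 240.9], [0.0, 0.0, 1.0]] [[0.634, -0.583, 0.508, 1.29], [0.773, 0.492, -0.4, -0.613], [-0.017, 0.647, 0.763, 1.258], [0.0, 0.0, 0.0, 1.0]]
dict_keys(['color', 'intrinsics', 'extrinsics', 'shot'])
[[458.7, 0.0, 313.3], [0.0, 458.7, 231.8], [0.0, 0.0, 1.0]] [[-0.029, 0.998, -0.056, 0.456], [-1.0, -0.03, -0.006, -0.009], [-0.007, 0.056, 0.998, 1.045], [0.0, 0.0, 0.0, 1.0]]
dispenser s [(0.86, [291.0, 333.0], 4022)]
dispenser t [(0.98, [184.0, 330.0], 5820)]
spindle_tip s [(0.69, [293.0, 334.0], 4137)]
spindle_tip t [(0.7, [187.0, 331.0], 5788), (0.25, [205.0, 170.0], 5019)]
socket_mouth s [(0.68, [355.0, 334.0], 1244), (0.65, [293.0, 331.0], 4187)]
socket_mouth t [(0.9, [188.0, 333.0], 5857), (0.4, [192.0, 472.0], 1198)]
empty_core s [(0.68, [265.0, 361.0], 1088)]
empty_core t [(0.89, [186.0, 292.0], 1309)]
narrow_roll s [(0.85, [282.0, 217.0], 1323), (0.76, [247.0, 191.0], 1231)]
narrow_roll t [(0.97, [344.0, 425.0], 1602), (0.67, [277.0, 431.0], 1571), (0.63, [188.0, 294.0], 1415), (0.59, 
[... 552 characters left out ...]
q': array([-1.40656804e+00,  3.50662188e-01,  1.65178061e+00, -1.22019762e-05,
        1.13908254e+00, -8.45788463e-02]), 'qvel': array([-5.61950633e-04, -1.85249735e-04,  2.49055353e-04,  2.13478891e-03,
       -7.70021433e-05,  6.60582946e-04]), 'joint_torque': array([-1.16109833e-03, -5.06040716e+01, -2.91651839e+01, -2.58136479e-04,
        6.93655475e-04,  4.63044216e-06]), 'tcp_pos': array([ 0.1354697 , -0.53305099,  0.30391766]), 'tool_rot': array([ 3.38526800e-05,  9.92271534e-01,  1.24085462e-01, -4.19681884e-06]), 'ft_force': array([-0.63783185, -0.66240755,  0.29214391]), 'moment': array([ 0.02193993, -0.07469741, -0.11060187]), 'grip_force': 0.0, 'finger_gap': 1.0001975055972903}
```

View pics/s0.png

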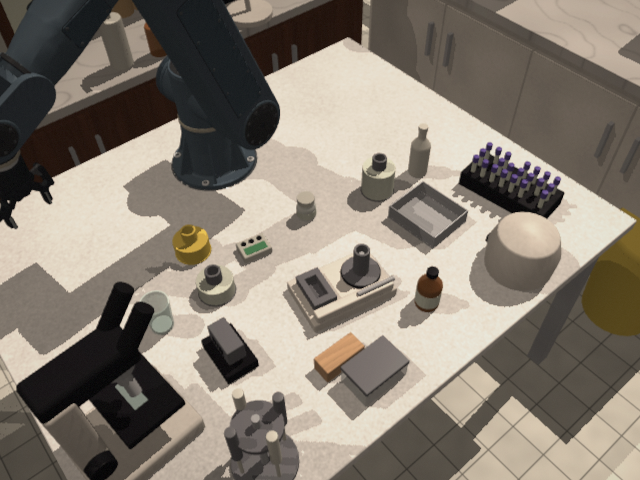

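View pics/t0.png

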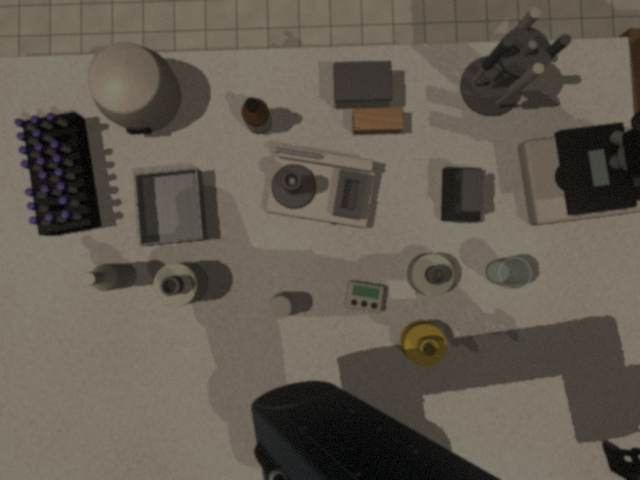

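The candidates for the narrow roll are three. The white short roll is at top (433,275) / scene (214,285), the yellow look-alike at top (425,344) / scene (190,245), and the wide roll at top (177,284) / scene (378,178). By the description I choose the short white one. The core is on the spindle at top (292,183), the pack in its charger at (462,193) and the tray at (172,206).

```bash
cat >> h.py <<'E'
from scipy.optimize import minimize
def project(im,P,wrist=False):
    E=im["extrinsics"];K=im["intrinsics"]
    c=(np.asarray(P,float)-E[:3,3])@E[:3,:3]; v=c*[1,-1,-1]
    if wrist:
        rh=np.hypot(v[:,0],v[:,1])+1e-12; th=np.arctan2(rh,v[:,2]); m=v[:,:2]/rh[:,None]*th[:,None]
    else: m=v[:,:2]/v[:,2:]
    return m*[K[0,0],K[1,1]]+[K[0,2],K[1,2]]
def cyl(R,z0,z1,cx=0,cy=0):
    a=np.linspace(0,2*np.pi,48,endpoint=False); c=np.c_[cx+R*np.cos(a),cy+R*np.sin(a)]
    return np.vstack([np.c_[c,np.full(48,z)] for z in (z0,z1)])
def box(x0,x1,y0,y1,z0,z1):
    n=np.linspace(0,1,9); pts=[]
    for i in n:
        for j in n:
            for k in n:
                if sum(q in(0,1) for q in (i,j,k))>=2: pts.append([x0+(x1-x0)*i,y0+(y1-y0)*j,z0+(z1-z0)*k])
    return np.array(pts)
M={"empty_core":[cyl(.048,0,.004),cyl(.02,0,.084)],
 "narrow_roll":[cyl(.048,0,.004),cyl(.046,.004,.049),cyl(.02,0,.084)],
 "wide_roll":[cyl(.048,0,.004),cyl(.046,.004,.089),cyl(.02,0,.124)],
 "power_pack":[box(-.045,.045,-.022,.022,.025,.075)],
 "charger":[box(-.06,.06,-.04,.04,0,.03)],
 "waste_tray":[box(-.08,.08,-.07,.07,0,.045)],
 "dispenser":[box(-.065,.085,-.115,.115,0,.03),cyl(.05,.03,.036,0,.06),box(-.05,.05,-.095,-.035,.03,.056),box(.057,.083,-.115,.115,.03,.063)]}
S=4
def render(im,parts,p,wrist):
    x,y,z,a=p; R=np.array([[np.cos(a),-np.sin(a),0],[np.sin(a),np.cos(a),0],[0,0,1]])
    o=np.zeros((480*S,640*S),np.uint8)
    for q in parts:
        u=project(im,q@R.T+[x,y,z],wrist); h=cv2.convexHull(((u+.5)*S-.5).astype(np.float32))
        cv2.fillConvexPoly(o,np.round(h*16).astype(np.int32),255,shift=4)
    return cv2.resize(o,(640,480),interpolation=cv2.INTER_AREA)/255.
def fit(views,name,p0,free=(1,1,1,1),step=(.01,.01,.01,.2)):
    """views: list of (im,mask,ignore,wrist)"""
    free=np.array(free,bool);p0=np.array(p0,float)
    def cost(v):
        p=p0.copy();p[free]=v;c=0
        for im,m,ig,w in views:
            d=render(im,M[name],p,w);k=~ig
            c+=1-np.minimum(d,m)[k].sum()/np.maximum(d,m)[k].sum()
        return c/len(views)
    best=None;x0=p0[free]
    for _ in range(2):
        sim=np.vstack([x0]+[x0+np.eye(len(x0))[i]*np.array(step)[free][i] for i in range(len(x0))])
        s=minimize(cost,x0,method="Nelder-Mead",options=dict(initial_simplex=sim,xatol=1e-4,fatol=1e-5,maxiter=200)); x0=s.x
    p=p0.copy();p[free]=s.x
    return p,s.fun
def ground(im,uv,z):
    K=im["intrinsics"];E=im["extrinsics"]
    d=E[:3,:3]@np.array([(uv[0]-K[0,2])/K[0,0],-(uv[1]-K[1,2])/K[1,1],-1]); o=E[:3,3]
    return o+d*(z-o[2])/d[2]
E
cat > m0.py <<'E'
from h import *
s=get_image("scene");t=get_image("top")
want={"empty_core":((265,361),(186,292),.036,0),"narrow_roll":((282,217),(277,431),0,0),"wide_roll":((179,379),(283,182),0,0),"power_pack":((343,227),(193,472),.018,1),"charger":((364,230),(200,447),0,1),"waste_tray":((213,429),(205,167),0,1),"dispenser":((291,333),(184,330),0,1)}
ms={}
for q,(ps,pt,_,_) in want.items():
    o=[]
    for d,p in((s,ps),(t,pt)):
        L=[x for x in silhouettes(d,q) if np.hypot(*(np.array(x["point"])-p))<15]
        o.append(L[0]["mask"] if L else None)
    ms[q]=o
Z=np.zeros((480,640),bool)
for q,(ps,pt,z,yaw) in want.items():
    V=[]
    for i,d in enumerate((s,t)):
        if ms[q][i] is None: print(q,"missing",i);continue
        ig=Z.copy()
        occ={"dispenser":["empty_core"],"charger":["power_pack"]}.get(q,[])
        for c in occ:
            if ms[c][i] is not None: ig|=cv2.dilate(ms[c][i].astype(np.uint8),np.ones((3,3)))>0
        V.append((d,ms[q][i].astype(float),ig,False))
    g=ground(t,pt[::-1],z+.04)
    best=min((fit(V,q,[g[0],g[1],z,a],(1,1,len(V)>1,yaw)) for a in ([-.1,1.5] if yaw else [0])),key=lambda b:b[1])
    for k in range(len(V)):
        if len(V)>1: f=fit([V[k]],q,best[0],(1,1,0,0),step=(.004,)*4); print("   single",k,f[0][:2].round(4),round(f[1],3))
    print(q,best[0].round(4),round(best[1],3),flush=True)
E
time python3 m0.py
```

```text
single 0 [0.6146 0.0375] 0.063
   single 1 [0.6161 0.0383] 0.095
empty_core [0.6155 0.0375 0.0406 0.    ] 0.085
   single 0 [ 0.4127 -0.259 ] 0.034
   single 1 [ 0.4137 -0.2578] 0.047
narrow_roll [ 0.4133 -0.2585  0.0051  0.    ] 0.044
   single 0 [0.4089 0.2865] 0.038
   single 1 [0.4094 0.2852] 0.04
wide_roll [0.4093 0.286  0.0068 0.    ] 0.041
power_pack missing 0
power_pack [ 0.589  -0.3372  0.018  -0.0497] 0.062
   single 0 [ 0.5862 -0.3364] 0.469
   single 1 [ 0.5884 -0.3367] 0.048
charger [ 0.5884 -0.3367  0.0023 -0.073 ] 0.261
   single 0 [0.5777 0.3131] 0.061
   single 1 [0.5785 0.3123] 0.022
waste_tray [0.5783 0.3122 0.0052 0.0705] 0.042
   single 0 [ 0.6003 -0.0189] 0.068
   single 1 [ 0.603 -0.021] 0.053
dispenser [ 0.6028 -0.0205  0.0025 -0.188 ] 0.064
real	3m29.682s
user	1m55.744s
sys	1m13.265s
```

```bash
cat >> h.py <<'E'
from scipy.spatial.transform import Rotation as Ro
def state():
    o=r.get_obs(); w,x,y,z=o["tool_rot"]; R=Ro.from_quat([x,y,z,w]).as_matrix()
    return o,R,np.arctan2(R[1,0],R[0,0])
def go(target,yaw=None,N=None):
    "units for N equal rows (xyz, twist z) from here to target with tool down"
    o,R,f=state(); D=np.array(target)-o["tcp_pos"]; dy=0 if yaw is None else (yaw-f+np.pi/2)%np.pi-np.pi/2
    for n in ([N] if N else range(1,60)):
        w=-dy/n; A=sum(R@Ro.from_rotvec([0,0,w*(k+.5)]).as_matrix() for k in range(n))
        v=np.linalg.solve(A,D)/.02; wz=w/.08
        if N or max(abs(v).max(),abs(wz))<=1: break
    tilt=np.degrees(np.arccos(-R[2,2]))
    print("t %.2f tcp"%o["t"],o["tcp_pos"].round(4),"yaw %.3f tilt %.2f"%(f,tilt),"| rows",n,"xyz",v.round(3),"twz",round(wz,3),"total",(v*n).round(2))
E
python3 - <<'E'
from h import *
go([.605,.03,.30],-.188)
save(get_image("scene"),"c.png",(210,400,160,440),2)
E
```

```text
t 1.80 tcp [ 0.1354 -0.5331  0.3039] yaw 0.249 tilt 0.00 | rows 28 xyz [ 0.876 -0.987  0.007] twz 0.195 total [ 24.52 -27.65   0.19]
```

View pics/c.png

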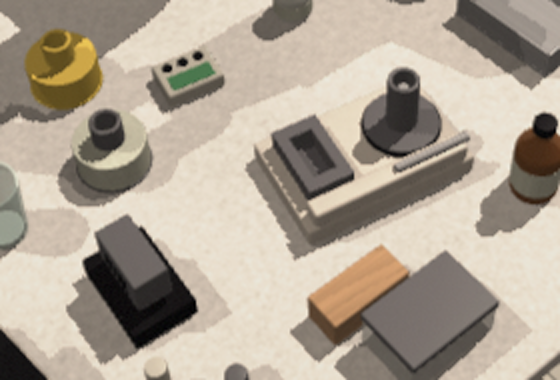

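The crop shows the white narrow roll at (110,150), bare tube up, with the yellow look-alike at (63,68). The core is on the spindle at (402,110), the socket hole at (312,155) and the pack in its black charger at (135,265). The choice stands, so I start moving.

Emit:
{"api": "send_rows", "payload": {"increments": [{"twist": [0, 0, 0.195], "xyz": [0.876, -0.987, 0], "fingers": -1}, {"twist": [0, 0, 0.195], "xyz": [0.876, -0.987, 0], "fingers": -1}, {"twist": [0, 0, 0.195], "xyz": [0.876, -0.987, 0], "fingers": -1}, {"twist": [0, 0, 0.195], "xyz": [0.876, -0.987, 0], "fingers": -1}, {"twist": [0, 0, 0.195], "xyz": [0.876, -0.987, 0], "fingers": -1}, {"twist": [0, 0, 0.195], "xyz": [0.876, -0.987, 0], "fingers": -1}, {"twist": [0, 0, 0.195], "xyz": [0.876, -0.987, 0], "fingers": -1}, {"twist": [0, 0, 0.195], "xyz": [0.876, -0.987, 0], "fingers": -1}]}}

```text
t: 2.85
tcp_pos: [0.2428, -0.3504, 0.304]
tool_rot: [0.0, 0.998, 0.062, 0.0]
ft_force: [0.5, -0.3, 0.0]
finger_gap: 0.997
grip_force: 0.0
```

Emit:
{"api": "send_rows", "payload": {"increments": [{"twist": [0, 0, 0.195], "xyz": [0.876, -0.987, 0], "fingers": -1}, {"twist": [0, 0, 0.195], "xyz": [0.876, -0.987, 0], "fingers": -1}, {"twist": [0, 0, 0.195], "xyz": [0.876, -0.987, 0], "fingers": -1}, {"twist": [0, 0, 0.195], "xyz": [0.876, -0.987, 0], "fingers": -1}, {"twist": [0, 0, 0.195], "xyz": [0.876, -0.987, 0], "fingers": -1}, {"twist": [0, 0, 0.195], "xyz": [0.876, -0.987, 0], "fingers": -1}, {"twist": [0, 0, 0.195], "xyz": [0.876, -0.987, 0], "fingers": -1}, {"twist": [0, 0, 0.195], "xyz": [0.876, -0.987, 0], "fingers": -1}]}}

```text
t: 3.85
tcp_pos: [0.3717, -0.1833, 0.304]
tool_rot: [0.0, 1.0, -0.001, 0.0]
ft_force: [0.8, -0.4, 0.6]
finger_gap: 1.0
grip_force: 0.0
```

```bash
python3 - <<'E'
from h import *
go([.605,.03,.30],-.188)
w=get_image("wrist"); save(w,"w0.png"); print(w["intrinsics"].round(1).tolist(),w["extrinsics"].round(3).tolist())
import pickle; pickle.dump(w,open("w0.pkl","wb"))
for q in ["narrow_roll","power_pack","dispenser","charger"]:
    for x in silhouettes(w,q)[:4]: print(q,round(x["conf"],2),np.round(x["point"]),x["mask"].sum())
E
```

```text
t 3.85 tcp [ 0.3717 -0.1833  0.304 ] yaw -0.001 tilt 0.02 | rows 12 xyz [ 0.885 -0.978  0.017] twz 0.194 total [ 10.62 -11.74   0.2 ]
[[371.6, 0.0, 317.9], [0.0, 371.6, 236.9], [0.0, 0.0, 1.0]] [[-0.002, 0.962, 0.275, 0.44], [-1.0, -0.002, -0.0, -0.184], [-0.0, -0.275, 0.962, 0.374], [0.0, 0.0, 0.0, 1.0]]
narrow_roll 0.79 [309. 364.] 7081
narrow_roll 0.7 [ 27. 179.] 8901
narrow_roll 0.65 [162. 400.] 8341
power_pack 0.74 [ 16. 491.] 2175
dispenser 0.76 [ 30. 180.] 8946
dispenser 0.44 [190.   0.] 45
charger 0.76 [ 41. 456.] 3009
```

Emit:
{"api": "send_rows", "payload": {"increments": [{"twist": [0, 0, 0.194], "xyz": [0.885, -0.978, 0], "fingers": -1}, {"twist": [0, 0, 0.194], "xyz": [0.885, -0.978, 0], "fingers": -1}, {"twist": [0, 0, 0.194], "xyz": [0.885, -0.978, 0], "fingers": -1}, {"twist": [0, 0, 0.194], "xyz": [0.885, -0.978, 0], "fingers": -1}, {"twist": [0, 0, 0.194], "xyz": [0.885, -0.978, 0], "fingers": -1}, {"twist": [0, 0, 0.194], "xyz": [0.885, -0.978, 0], "fingers": -1}, {"twist": [0, 0, 0.194], "xyz": [0.885, -0.978, 0], "fingers": -1}, {"twist": [0, 0, 0.194], "xyz": [0.885, -0.978, 0], "fingers": -1}]}}

```text
t: 5.1
tcp_pos: [0.5215, -0.036, 0.3039]
tool_rot: [0.0, 0.998, -0.063, -0.0]
ft_force: [0.0, 0.0, 1.0]
finger_gap: 1.002
grip_force: 0.0
```

```bash
cat >> h.py <<'E'
def wfit(w,q,p0,free,step=(.005,.005,.005,.05),occ=None):
    "fit thing near p0 in one wrist picture; picks mask nearest to the expected one"
    Z=np.zeros((480,640),bool); e=render(w,M[q],p0,True)>.5
    L=[x for x in silhouettes(w,q) if (x["mask"]&e).sum()>.4*min(x["mask"].sum(),e.sum()) and x["mask"].sum()>.4*e.sum()]
    if not L: print(q,"not seen",e.sum()); return None
    ig=Z.copy()
    for o in occ or []:
        for x in silhouettes(w,o)[:1]: ig|=cv2.dilate(x["mask"].astype(np.uint8),np.ones((5,5)))>0
    v=(w,L[0]["mask"].astype(float),ig,True); f=fit([v],q,p0,free,step)
    print(q,"conf",round(L[0]["conf"],2),f[0].round(4),"cost",round(f[1],3)); return v,f
E
time python3 - <<'E'
from h import *
import pickle
try: wfit(pickle.load(open("w0.pkl","rb")),"narrow_roll",[.4133,-.2585,0,0],(1,1,0,0))
except Exception as e: print(e)
w=get_image("wrist"); save(w,"w1.png")
go([.605,.03,.30],-.188)
wfit(w,"dispenser",[.6028,-.0205,0,-.188],(1,1,0,1),occ=["empty_core"])
wfit(w,"empty_core",[.6155,.0375,.036,0],(1,1,0,0))
E
```

```text
narrow_roll conf 0.65 [ 0.4114 -0.2587  0.      0.    ] cost 0.027
t 5.20 tcp [ 0.5221 -0.0354  0.3037] yaw -0.125 tilt 0.02 | rows 4 xyz [ 0.897 -0.97   0.047] twz 0.198 total [ 3.59 -3.88  0.19]
dispenser conf 0.91 [ 0.6015 -0.0197  0.     -0.1953] cost 0.06
empty_core conf 0.56 [0.6151 0.0383 0.036  0.    ] cost 0.082
real	0m11.509s
user	0m6.997s
sys	0m2.435s
```

View pics/w1.png

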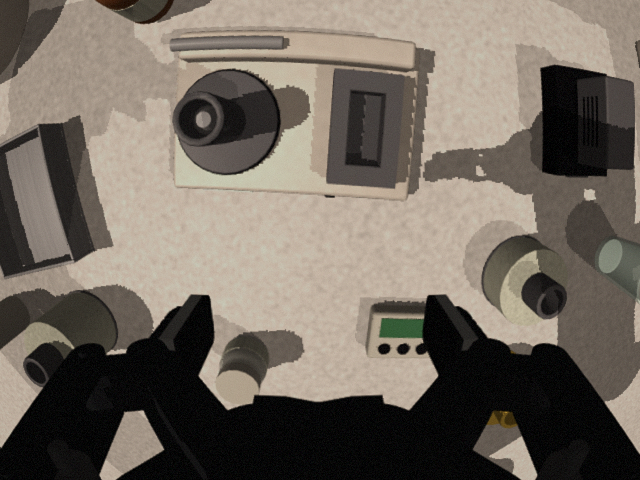

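The wrist view shows the core on the turntable at (203,120), the socket hole at (365,128), the pack at (600,125) and the narrow roll at (525,280). It agrees with the fits, so I reach for the core.

```bash
python3 - <<'E'
from h import *
go([.615,.038,.235],-.19)
E
```

```text
t 5.35 tcp [ 0.5206 -0.0365  0.3037] yaw -0.125 tilt 0.04 | rows 5 xyz [ 0.816 -0.884  0.687] twz 0.162 total [ 4.08 -4.42  3.43]
```

Emit:
{"api": "send_rows", "payload": {"increments": [{"twist": [0, 0, 0.16], "xyz": [0.816, -0.884, 0.687], "fingers": -1}, {"twist": [0, 0, 0.16], "xyz": [0.816, -0.884, 0.687], "fingers": -1}, {"twist": [0, 0, 0.16], "xyz": [0.816, -0.884, 0.687], "fingers": -1}, {"twist": [0, 0, 0.16], "xyz": [0.816, -0.884, 0.687], "fingers": -1}, {"twist": [0, 0, 0.16], "xyz": [0.816, -0.884, 0.687], "fingers": -1}, {"twist": [0, 0, 0], "xyz": [0, 0, 0], "fingers": -1}]}}

```text
t: 6.1
tcp_pos: [0.6149, 0.0391, 0.2341]
tool_rot: [0.0, 0.996, -0.094, -0.001]
ft_force: [0.2, 0.0, -0.0]
finger_gap: 0.996
grip_force: 0.0
```

```bash
python3 - <<'E'
from h import *
for i in range(3): go([.615,.038,.150],-.19)
E
```

```text
t 6.10 tcp [0.6149 0.0391 0.2341] yaw -0.189 tilt 0.11 | rows 5 xyz [0.005 0.011 0.841] twz 0.003 total [0.02 0.05 4.21]
t 6.10 tcp [0.6149 0.0391 0.2341] yaw -0.189 tilt 0.11 | rows 5 xyz [0.005 0.011 0.841] twz 0.003 total [0.02 0.05 4.21]
t 6.10 tcp [0.6149 0.0391 0.2341] yaw -0.189 tilt 0.11 | rows 5 xyz [0.005 0.011 0.841] twz 0.003 total [0.02 0.05 4.21]
```

Emit:
{"api": "send_rows", "payload": {"increments": [{"twist": [0, 0, 0], "xyz": [0, 0.01, 0.84], "fingers": -1}, {"twist": [0, 0, 0], "xyz": [0, 0.01, 0.84], "fingers": -1}, {"twist": [0, 0, 0], "xyz": [0, 0.01, 0.84], "fingers": -1}, {"twist": [0, 0, 0], "xyz": [0, 0.01, 0.84], "fingers": -1}, {"twist": [0, 0, 0], "xyz": [0, 0.01, 0.84], "fingers": -1}, {"twist": [0, 0, 0], "xyz": [0, 0, 0], "fingers": 1}, {"twist": [0, 0, 0], "xyz": [0, 0, 0], "fingers": 1}, {"twist": [0, 0, 0], "xyz": [0, 0, 0], "fingers": 1}]}}

```text
t: 7.1
tcp_pos: [0.6154, 0.0385, 0.1522]
tool_rot: [-0.0, 0.996, -0.094, 0.001]
ft_force: [0.9, -0.7, 0.1]
finger_gap: 0.455
grip_force: 60.2
```

Emit:
{"api": "send_rows", "payload": {"increments": [{"twist": [0, 0, 0], "xyz": [0, 0, 0], "fingers": 1}, {"twist": [0, 0, 0], "xyz": [0, 0, 0], "fingers": 1}]}}

```text
t: 7.35
tcp_pos: [0.6154, 0.0385, 0.1521]
tool_rot: [-0.0, 0.996, -0.094, 0.001]
ft_force: [-0.9, 0.5, 6.3]
finger_gap: 0.461
grip_force: 60.6
```

Emit:
{"api": "send_rows", "payload": {"increments": [{"twist": [0, 0, 0], "xyz": [0, 0, -0.9], "fingers": 1}, {"twist": [0, 0, 0], "xyz": [0, 0, -0.9], "fingers": 1}, {"twist": [0, 0, 0], "xyz": [0, 0, -0.9], "fingers": 1}, {"twist": [0, 0, 0], "xyz": [0, 0, -0.9], "fingers": 1}, {"twist": [0, 0, 0], "xyz": [0, 0, -0.9], "fingers": 1}]}}

```text
t: 7.98
tcp_pos: [0.6149, 0.0385, 0.2426]
tool_rot: [-0.0, 0.996, -0.094, 0.0]
ft_force: [0.4, -1.0, -0.7]
finger_gap: 0.458
grip_force: 60.4
```

```bash
python3 - <<'E'
from h import *
go([.578,.312,.235])
E
```

```text
t 7.97 tcp [0.6149 0.0385 0.2426] yaw -0.189 tilt 0.02 | rows 14 xyz [-0.313 -0.935  0.027] twz 0.0 total [ -4.38 -13.09   0.38]
```

Emit:
{"api": "send_rows", "payload": {"increments": [{"twist": [0, 0, 0], "xyz": [-0.313, -0.935, 0], "fingers": 1}, {"twist": [0, 0, 0], "xyz": [-0.313, -0.935, 0], "fingers": 1}, {"twist": [0, 0, 0], "xyz": [-0.313, -0.935, 0], "fingers": 1}, {"twist": [0, 0, 0], "xyz": [-0.313, -0.935, 0], "fingers": 1}, {"twist": [0, 0, 0], "xyz": [-0.313, -0.935, 0], "fingers": 1}, {"twist": [0, 0, 0], "xyz": [-0.313, -0.935, 0], "fingers": 1}, {"twist": [0, 0, 0], "xyz": [-0.313, -0.935, 0], "fingers": 1}, {"twist": [0, 0, 0], "xyz": [-0.313, -0.935, 0], "fingers": 1}]}}

```text
t: 8.98
tcp_pos: [0.5936, 0.1961, 0.2412]
tool_rot: [0.0, 0.996, -0.094, -0.0]
ft_force: [-0.4, -0.0, -0.5]
finger_gap: 0.461
grip_force: 60.4
```

Emit:
{"api": "send_rows", "payload": {"increments": [{"twist": [0, 0, 0], "xyz": [-0.313, -0.935, 0.4], "fingers": 1}, {"twist": [0, 0, 0], "xyz": [-0.313, -0.935, 0.4], "fingers": 1}, {"twist": [0, 0, 0], "xyz": [-0.313, -0.935, 0.4], "fingers": 1}, {"twist": [0, 0, 0], "xyz": [-0.313, -0.935, 0.4], "fingers": 1}, {"twist": [0, 0, 0], "xyz": [-0.313, -0.935, 0.4], "fingers": 1}, {"twist": [0, 0, 0], "xyz": [-0.313, -0.935, 0.4], "fingers": 1}, {"twist": [0, 0, 0], "xyz": [0, 0, 0.6], "fingers": 1}, {"twist": [0, 0, 0], "xyz": [0, 0, 0.6], "fingers": 1}]}}

```text
t: 9.98
tcp_pos: [0.5779, 0.3118, 0.1682]
tool_rot: [0.0, 0.996, -0.094, -0.0]
ft_force: [0.2, 0.3, -0.9]
finger_gap: 0.461
grip_force: 60.4
```

```bash
python3 - <<'E'
from h import *
go([.578,.312,.123])
E
```

```text
t 9.97 tcp [0.5779 0.3118 0.1682] yaw -0.189 tilt 0.03 | rows 3 xyz [ 0.001 -0.003  0.753] twz 0.0 total [ 0.   -0.01  2.26]
```

Emit:
{"api": "send_rows", "payload": {"increments": [{"twist": [0, 0, 0], "xyz": [0, 0, 0.76], "fingers": 1}, {"twist": [0, 0, 0], "xyz": [0, 0, 0.76], "fingers": 1}, {"twist": [0, 0, 0], "xyz": [0, 0, 0.76], "fingers": 1}, {"twist": [0, 0, 0], "xyz": [0, 0, 0], "fingers": -1}, {"twist": [0, 0, 0], "xyz": [0, 0, 0], "fingers": -1}, {"twist": [0, 0, 0], "xyz": [0, 0, 0], "fingers": -1}, {"twist": [0, 0, 0], "xyz": [0, 0, -0.6], "fingers": -1}, {"twist": [0, 0, 0], "xyz": [0, 0, -1], "fingers": -1}]}}

```text
t: 10.98
tcp_pos: [0.5779, 0.3121, 0.1568]
tool_rot: [0.0, 0.996, -0.094, -0.0]
ft_force: [0.2, 0.3, -0.1]
finger_gap: 1.001
grip_force: 0.0
```

Emit:
{"api": "send_rows", "payload": {"increments": [{"twist": [0, 0, 0], "xyz": [0, 0, -1], "fingers": -1}, {"twist": [0, 0, 0], "xyz": [0, 0, -1], "fingers": -1}, {"twist": [0, 0, 0], "xyz": [0, 0, -1], "fingers": -1}, {"twist": [0, 0, 0], "xyz": [0, 0, -1], "fingers": -1}]}}

```text
t: 11.48
tcp_pos: [0.578, 0.3121, 0.2371]
tool_rot: [-0.0, 0.996, -0.094, 0.0]
ft_force: [-0.5, -0.7, 0.8]
finger_gap: 0.997
grip_force: 0.0
```

```bash
python3 - <<'E'
from h import *
go([.53,.02,.28])
w=get_image("wrist"); save(w,"w2.png")
wfit(w,"empty_core",[.578,.312,.004,0],(1,1,0,0))
E
```

```text
t 11.47 tcp [0.578  0.3121 0.2371] yaw -0.189 tilt 0.02 | rows 15 xyz [ 0.026  0.986 -0.143] twz 0.0 total [ 0.39 14.8  -2.15]
empty_core conf 0.77 [0.5772 0.3111 0.004  0.    ] cost 0.031
```

Core sits in the tray, centred. Next I move past the dispenser for a look at the bare spindle and socket.

Emit:
{"api": "send_rows", "payload": {"increments": [{"twist": [0, 0, 0], "xyz": [0.026, 0.986, -0.143], "fingers": -1}, {"twist": [0, 0, 0], "xyz": [0.026, 0.986, -0.143], "fingers": -1}, {"twist": [0, 0, 0], "xyz": [0.026, 0.986, -0.143], "fingers": -1}, {"twist": [0, 0, 0], "xyz": [0.026, 0.986, -0.143], "fingers": -1}, {"twist": [0, 0, 0], "xyz": [0.026, 0.986, -0.143], "fingers": -1}, {"twist": [0, 0, 0], "xyz": [0.026, 0.986, -0.143], "fingers": -1}, {"twist": [0, 0, 0], "xyz": [0.026, 0.986, -0.143], "fingers": -1}, {"twist": [0, 0, 0], "xyz": [0.026, 0.986, -0.143], "fingers": -1}]}}

```text
t: 12.58
tcp_pos: [0.5522, 0.1551, 0.2587]
tool_rot: [-0.0, 0.996, -0.094, 0.0]
ft_force: [0.7, 0.0, -0.1]
finger_gap: 0.997
grip_force: 0.0
```

Emit:
{"api": "send_rows", "payload": {"increments": [{"twist": [0, 0, 0], "xyz": [0.026, 0.986, -0.143], "fingers": -1}, {"twist": [0, 0, 0], "xyz": [0.026, 0.986, -0.143], "fingers": -1}, {"twist": [0, 0, 0], "xyz": [0.026, 0.986, -0.143], "fingers": -1}, {"twist": [0, 0, 0], "xyz": [0.026, 0.986, -0.143], "fingers": -1}, {"twist": [0, 0, 0], "xyz": [0.026, 0.986, -0.143], "fingers": -1}, {"twist": [0, 0, 0], "xyz": [0.026, 0.986, -0.143], "fingers": -1}, {"twist": [0, 0, 0], "xyz": [0.026, 0.986, -0.143], "fingers": -1}]}}

```text
t: 13.45
tcp_pos: [0.5298, 0.0188, 0.2787]
tool_rot: [-0.0, 0.996, -0.094, 0.0]
ft_force: [1.3, -0.5, -0.8]
finger_gap: 0.998
grip_force: 0.0
```

Emit:
{"api": "send_rows", "payload": {"increments": [{"twist": [0, 0, 0], "xyz": [0, 0, 0], "fingers": -1}, {"twist": [0, 0, 0], "xyz": [0, 0, 0], "fingers": -1}]}}

```text
t: 13.7
tcp_pos: [0.5301, 0.0202, 0.2785]
tool_rot: [-0.0, 0.996, -0.094, -0.0]
ft_force: [0.3, 0.5, -0.4]
finger_gap: 1.003
grip_force: 0.0
```

```bash
python3 - <<'E'
from h import *
import pickle
M["dispenser"].append(cyl(.0115,.036,.096,0,.06))
w=get_image("wrist"); save(w,"w3.png"); pickle.dump(w,open("w3.pkl","wb"))
go([.412,-.2587,.24],-.19)
wfit(w,"dispenser",[.6020,-.02,0,-.19],(1,1,0,1))
wfit(w,"narrow_roll",[.412,-.2587,0,0],(1,1,0,0))
wfit(w,"power_pack",[.589,-.337,.018,-.06],(1,1,0,1))
wfit(w,"charger",[.589,-.337,0,-.06],(1,1,0,1),occ=["power_pack"])
def mk(n,a):cv2.imwrite("pics/"+n,a[:,:,::-1])
d=w["color"].copy()
for z,y,c in ((.036,.06,(255,0,0)),(.106,.06,(0,255,0)),(.056,-.065,(0,0,255))):
    a=-.19;p=np.array([[.6015-y*np.sin(a),-.0197+y*np.cos(a),z]]); u=project(w,p,True)[0]; print(u.round(1)); 
save(w,"w3c.png",(40,280,220,480),3)
E
```

```text
t 13.75 tcp [0.5301 0.0204 0.2784] yaw -0.189 tilt 0.01 | rows 15 xyz [-0.211  0.988  0.128] twz 0.001 total [-3.17 14.82  1.92]
dispenser conf 0.71 [ 0.6008 -0.0207  0.     -0.1977] cost 0.057
narrow_roll conf 0.92 [ 0.4112 -0.2592  0.      0.    ] cost 0.035
power_pack conf 0.67 [ 0.5856 -0.3319  0.018  -0.1562] cost 0.106
charger conf 0.79 [ 0.5867 -0.3398  0.     -0.0672] cost 0.025
[276.2 123.3]
[264.3 120.5]
[430.9 125.6]
```

View pics/w3.png

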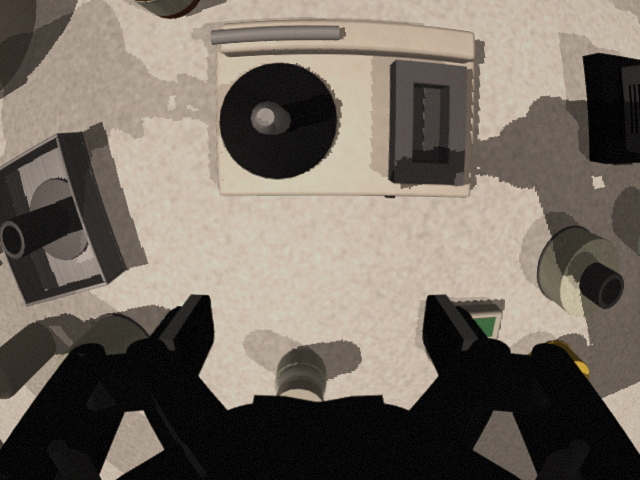

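The picture shows the bare spindle with its tip at (264,117), the turntable centre near (279,121), the socket hole at about (431,123), and the core standing in the tray. I'll refine the turntable, tip and socket from the pixels.

```bash
cat > feat.py <<'E'
from h import *
import pickle
w=pickle.load(open("w3.pkl","rb")); g=cv2.cvtColor(w["color"],cv2.COLOR_RGB2GRAY)
def near(mask,pt):
    n,l,s,c=cv2.connectedComponentsWithStats(mask.astype(np.uint8)); k=min(range(1,n),key=lambda i:np.hypot(*(c[i]-pt)) if s[i,4]>15 else 1e9); return l==k,s[k,4],c[k]
def solve(uv,fn,x0):
    return minimize(lambda p:((fn(p)-uv)**2).sum(),x0,method="Nelder-Mead",options=dict(xatol=1e-6,fatol=1e-6)).x
def circ(p,R,z):
    u=project(w,cyl(R,z,z)[:48]+[p[0],p[1],0],True); m=cv2.moments(u.astype(np.float32).reshape(-1,1,2)); return np.array([m["m10"],m["m01"]])/m["m00"]
m,a,c=near(g<45,(279,121)); h=cv2.convexHull(np.argwhere(m)[:,::-1].astype(np.int32)); mm=cv2.moments(h); c=np.array([mm["m10"],mm["m01"]])/mm["m00"]
exp=cv2.contourArea(project(w,cyl(.05,.036,.036)[:48]+[.613,.038,0],True).astype(np.float32))
print("table",c.round(1),cv2.contourArea(h),exp,solve(c,lambda p:circ(p,.05,.036),[.61,.04]).round(4))
print(g[105:132:2,252:292:2])
m,a,c=near(g>140,(264,117)); print("tip",a,c.round(1),solve(c,lambda p:circ(p,.006,.106),[.61,.04]).round(4))
print(g[70:200:5,431]); print(g[123,380:480:3])
E
python3 feat.py
```

```text
table [278.1 120.5] 10486.5 10886.41165832372 [0.6152 0.038 ]
[[ 17  17  36  60  59  62  59  56  57  50  48  49  42  41  20  12  12  11
    9  13]
 [ 14  38  64  73  70  70  73  64  55  52  53  46  51  49  46  23  13  11
   10   9]
 [ 39  74  76  79 117 142 147 138 141  87  58  49  53  49  52  49  26  12
   15   5]
 [ 63  90  88 121 145 151 142 142 143 145 102  56  55  53  50  52  49  32
   12   3]
 [ 74  92 103 149 151 142 138 143 148 145 140  67  61  61  55  55  45  46
   34   8]
 [ 85  93 116 149 145 141 146 142 147 146 147  84  61  58  53  51  50  45
   49  14]
 [ 88 102 121 144 140 137 144 146 145 143 145 100  59  58  55  59  49  48
   49  19]
 [ 90  97 116 120 118 144 146 144 147 143 153  70  59  58  60  55  52  50
   48  34]
 [ 89 101 105 119 119 121 124 125 134 147 137  69  63  57  56  54  55  49
   49  36]
 [ 69  98  98 107 121 119 126 124 133 133  73  55  60  60  50  53  56  50
   51  25]
 [ 54  92  94  90  99 112 118 120  94  65  47  53  61  59  52  53  50  51
   50  10]
 [ 25  68  86  89  93  93  84  77  65  61  55  45  60  54  50  54  52  54
   40  15]
 [ 27  23  60  84  79  77  75  73  64  60  50  43  56  52  49  50  51  35
    9   6]
 [ 24  20  18  57  78  71  72  64  61  55  48  44  54  55  52  50  41  17
   11   8]]
tip 152 [265.6 115. ] [0.6162 0.0376]
[ 83  83  81  27  70  69  66  63  67  65  61  67  68  64  67  69  26  30
  23  43  39  43  41 172 188 155]
[160 163 162  97  44  63  80  84  83  81  81  51  47  45  42  68  63  66
  65  65  42  45  46  70  85  81  79  80  82  91  96 122 103 185]
```

View pics/w3c.png

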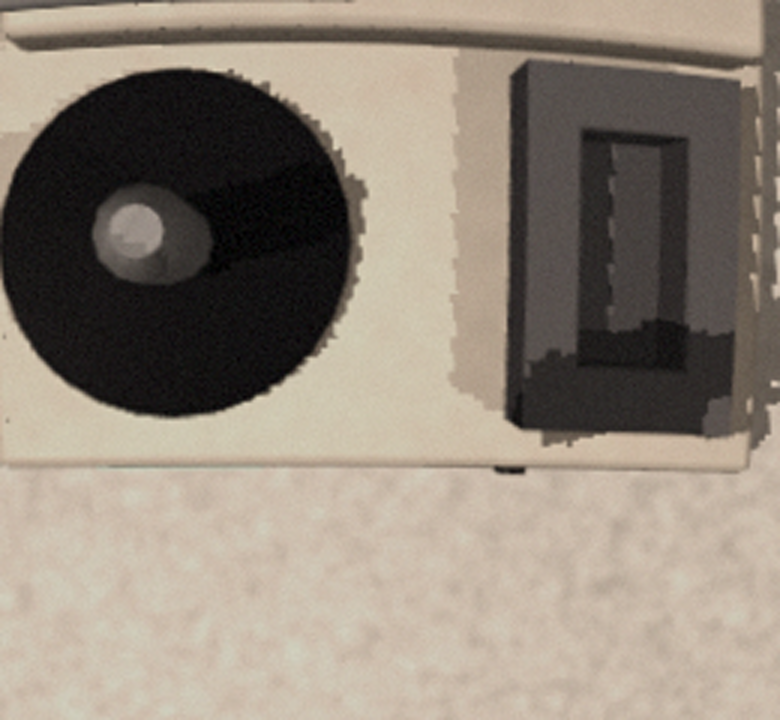

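```bash
python3 - <<'E'
from h import *
import pickle
w=pickle.load(open("w3.pkl","rb"))
c=np.array([[582,130],[689,138],[686,371],[578,366]],float); uv=[220,40]+(c+.5)/3-.5
loc=np.array([[.032,.015],[.032,-.015],[-.032,-.015],[-.032,.015]])
def f(p):
    a=p[2];R=np.array([[np.cos(a),-np.sin(a)],[np.sin(a),np.cos(a)]]); return ((project(w,np.c_[loc@R.T+p[:2],np.full(4,.056)],True)-uv)**2).sum()
s=minimize(f,[.59,-.084,-.19],method="Nelder-Mead"); print(s.x.round(4),(s.fun/4)**.5)
d=np.array([.6151,.038])-s.x[:2]; print("dist(.125)",np.hypot(*d),"yaw from line",np.arctan2(-d[0],d[1]))
go([.4112,-.259,.20],-.19,15)
E
```

```text
[ 0.5911 -0.0844 -0.1839] 0.44142118274205916
dist(.125) 0.12474077666482639 yaw from line -0.193835991052956
t 14.00 tcp [0.5301 0.0205 0.2784] yaw -0.188 tilt 0.01 | rows 15 xyz [-0.214  0.989  0.261] twz 0.001 total [-3.21 14.84  3.92]
```

Emit:
{"api": "send_rows", "payload": {"increments": [{"twist": [0, 0, 0], "xyz": [-0.214, 0.989, 0.26], "fingers": -1}, {"twist": [0, 0, 0], "xyz": [-0.214, 0.989, 0.26], "fingers": -1}, {"twist": [0, 0, 0], "xyz": [-0.214, 0.989, 0.26], "fingers": -1}, {"twist": [0, 0, 0], "xyz": [-0.214, 0.989, 0.26], "fingers": -1}, {"twist": [0, 0, 0], "xyz": [-0.214, 0.989, 0.26], "fingers": -1}, {"twist": [0, 0, 0], "xyz": [-0.214, 0.989, 0.26], "fingers": -1}, {"twist": [0, 0, 0], "xyz": [-0.214, 0.989, 0.26], "fingers": -1}, {"twist": [0, 0, 0], "xyz": [-0.214, 0.989, 0.26], "fingers": -1}]}}

```text
t: 15.0
tcp_pos: [0.4656, -0.1304, 0.2365]
tool_rot: [-0.0, 0.995, -0.095, -0.0]
ft_force: [0.6, -0.2, -0.1]
finger_gap: 1.002
grip_force: 0.0
```

Emit:
{"api": "send_rows", "payload": {"increments": [{"twist": [0, 0, 0], "xyz": [-0.214, 0.989, 0.26], "fingers": -1}, {"twist": [0, 0, 0], "xyz": [-0.214, 0.989, 0.26], "fingers": -1}, {"twist": [0, 0, 0], "xyz": [-0.214, 0.989, 0.26], "fingers": -1}, {"twist": [0, 0, 0], "xyz": [-0.214, 0.989, 0.26], "fingers": -1}, {"twist": [0, 0, 0], "xyz": [-0.214, 0.989, 0.26], "fingers": -1}, {"twist": [0, 0, 0], "xyz": [-0.214, 0.989, 0.26], "fingers": -1}, {"twist": [0, 0, 0], "xyz": [-0.214, 0.989, 0.26], "fingers": -1}, {"twist": [0, 0, 0], "xyz": [0, 0, 0], "fingers": -1}]}}

```text
t: 16.0
tcp_pos: [0.41, -0.2604, 0.2]
tool_rot: [-0.0, 0.995, -0.096, -0.0]
ft_force: [-0.4, 0.9, -0.8]
finger_gap: 0.999
grip_force: 0.0
```

```bash
python3 - <<'E'
from h import *
go([.4112,-.259,.127],-.19)
w=get_image("wrist"); wfit(w,"narrow_roll",[.4112,-.259,0,0],(1,1,0,0)); save(w,"w4.png")
for x in silhouettes(w,"power_pack"): print(x["conf"],x["point"],x["mask"].sum())
wfit(w,"power_pack",[.588,-.338,.018,-.06],(1,1,0,1))
E
```

```text
t 16.00 tcp [ 0.41   -0.2604  0.2   ] yaw -0.192 tilt 0.05 | rows 4 xyz [ 0.012 -0.02   0.913] twz -0.005 total [ 0.05 -0.08  3.65]
narrow_roll conf 0.85 [ 0.4114 -0.2589  0.      0.    ] cost 0.042
0.72 [5.1, 394.2] 1184
power_pack conf 0.72 [ 0.5889 -0.3373  0.018  -0.0515] cost 0.059
```

Emit:
{"api": "send_rows", "payload": {"increments": [{"twist": [0, 0, 0], "xyz": [0.015, -0.02, 0.91], "fingers": -1}, {"twist": [0, 0, 0], "xyz": [0.015, -0.02, 0.91], "fingers": -1}, {"twist": [0, 0, 0], "xyz": [0.015, -0.02, 0.91], "fingers": -1}, {"twist": [0, 0, 0], "xyz": [0.015, -0.02, 0.91], "fingers": -1}, {"twist": [0, 0, 0], "xyz": [0, 0, 0], "fingers": -1}, {"twist": [0, 0, 0], "xyz": [0, 0, 0], "fingers": 1}, {"twist": [0, 0, 0], "xyz": [0, 0, 0], "fingers": 1}, {"twist": [0, 0, 0], "xyz": [0, 0, 0], "fingers": 1}]}}

```text
t: 17.2
tcp_pos: [0.413, -0.258, 0.1286]
tool_rot: [0.0, 0.996, -0.094, 0.0]
ft_force: [-0.7, 1.6, 6.4]
finger_gap: 0.451
grip_force: 59.3
```

Emit:
{"api": "send_rows", "payload": {"increments": [{"twist": [0, 0, 0], "xyz": [0, 0, 0], "fingers": 1}, {"twist": [0, 0, 0], "xyz": [0, 0, 0], "fingers": 1}, {"twist": [0, 0, 0], "xyz": [0, 0, -0.5], "fingers": 1}, {"twist": [0, 0, 0], "xyz": [0, 0, -1], "fingers": 1}, {"twist": [0, 0, 0], "xyz": [0, 0, -1], "fingers": 1}]}}

```text
t: 17.82
tcp_pos: [0.4126, -0.2578, 0.1787]
tool_rot: [-0.0, 0.996, -0.094, -0.0]
ft_force: [0.2, -0.5, -3.0]
finger_gap: 0.458
grip_force: 60.7
```

```bash
python3 - <<'E'
from h import *
go([.615,.038,.27],-.19)
w=get_image("wrist");save(w,"w5.png")
o,R,f=state(); wfit(w,"narrow_roll",[*o["tcp_pos"][:2],o["tcp_pos"][2]-.127,0],(1,1,0,0))
E
```

```text
t 17.82 tcp [ 0.4126 -0.2578  0.1787] yaw -0.189 tilt 0.01 | rows 17 xyz [ 0.421 -0.967 -0.269] twz 0.001 total [  7.15 -16.43  -4.57]
narrow_roll conf 0.61 [ 0.4116 -0.2581  0.0539  0.    ] cost 0.191
```

Emit:
{"api": "send_rows", "payload": {"increments": [{"twist": [0, 0, 0], "xyz": [0.424, -0.966, -0.5], "fingers": 1}, {"twist": [0, 0, 0], "xyz": [0.424, -0.966, -0.5], "fingers": 1}, {"twist": [0, 0, 0], "xyz": [0.424, -0.966, -0.5], "fingers": 1}, {"twist": [0, 0, 0], "xyz": [0.424, -0.966, -0.5], "fingers": 1}, {"twist": [0, 0, 0], "xyz": [0.424, -0.966, -0.5], "fingers": 1}, {"twist": [0, 0, 0], "xyz": [0.424, -0.966, -0.5], "fingers": 1}, {"twist": [0, 0, 0], "xyz": [0.424, -0.966, -0.5], "fingers": 1}, {"twist": [0, 0, 0], "xyz": [0.424, -0.966, -0.5], "fingers": 1}]}}

```text
t: 18.92
tcp_pos: [0.5085, -0.1181, 0.2573]
tool_rot: [-0.0, 0.996, -0.094, -0.0]
ft_force: [-0.5, -0.3, -2.3]
finger_gap: 0.451
grip_force: 60.8
```

Emit:
{"api": "send_rows", "payload": {"increments": [{"twist": [0, 0, 0], "xyz": [0.424, -0.966, 0], "fingers": 1}, {"twist": [0, 0, 0], "xyz": [0.424, -0.966, 0], "fingers": 1}, {"twist": [0, 0, 0], "xyz": [0.424, -0.966, 0], "fingers": 1}, {"twist": [0, 0, 0], "xyz": [0.424, -0.966, 0], "fingers": 1}, {"twist": [0, 0, 0], "xyz": [0.424, -0.966, 0], "fingers": 1}, {"twist": [0, 0, 0], "xyz": [0.424, -0.966, 0], "fingers": 1}, {"twist": [0, 0, 0], "xyz": [0.424, -0.966, 0], "fingers": 1}, {"twist": [0, 0, 0], "xyz": [0.424, -0.966, 0], "fingers": 1}]}}

```text
t: 19.92
tcp_pos: [0.6049, 0.0214, 0.2577]
tool_rot: [-0.0, 0.996, -0.094, 0.0]
ft_force: [0.5, -0.4, -1.9]
finger_gap: 0.451
grip_force: 60.8
```

Emit:
{"api": "send_rows", "payload": {"increments": [{"twist": [0, 0, 0], "xyz": [0.424, -0.966, 0], "fingers": 1}, {"twist": [0, 0, 0], "xyz": [0, 0, 0], "fingers": 1}, {"twist": [0, 0, 0], "xyz": [0, 0, 0], "fingers": 1}]}}

```text
t: 20.3
tcp_pos: [0.616, 0.0376, 0.2575]
tool_rot: [0.0, 0.996, -0.094, -0.0]
ft_force: [0.4, -0.7, -2.5]
finger_gap: 0.451
grip_force: 60.9
```

```bash
python3 - <<'E'
from h import *
go([.6162,.0378,.235],-.19,1)
w=get_image("wrist");save(w,"w6.png")
go([.6162,.0378,.235],-.19,1)
E
```

```text
t 20.30 tcp [0.616  0.0376 0.2575] yaw -0.189 tilt 0.03 | rows 1 xyz [ 0.01  -0.014  1.126] twz 0.014 total [ 0.01 -0.01  1.13]
t 20.35 tcp [0.6159 0.0373 0.2576] yaw -0.189 tilt 0.02 | rows 1 xyz [ 0.011 -0.027  1.131] twz 0.009 total [ 0.01 -0.03  1.13]
```

View pics/w6.png

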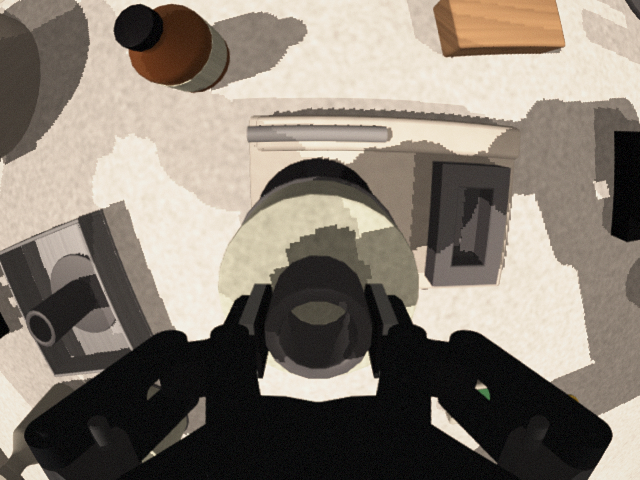

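The roll is held upright over the turntable, with its tube top at about (319,317). I'll check the tube centre against the tool before lowering.

```bash
python3 - <<'E'
from h import *
w=get_image("wrist"); o,R,f=state(); z=o["tcp_pos"][2]-.1275+.084
g=cv2.cvtColor(w["color"],cv2.COLOR_RGB2GRAY)
def fn(p):
    u=project(w,cyl(.02,z,z)[:48]+[p[0],p[1],0],True); return np.array([(u[:,0].min()+u[:,0].max())/2,(u[:,1].min()+u[:,1].max())/2]),u.min(0),u.max(0)
s=minimize(lambda p:((fn(p)[0]-[319,317])**2).sum(),o["tcp_pos"][:2],method="Nelder-Mead").x
print(s.round(4),o["tcp_pos"],[a.round(1) for a in fn(s)])
E
```

```text
[0.6217 0.0353] [0.61585802 0.03719009 0.25768256] [array([319., 317.]), array([261.5, 266.9]), array([376.5, 367.1])]
```

Emit:
{"api": "send_rows", "payload": {"increments": [{"twist": [0, 0, 0], "xyz": [0, -0.01, 0.7], "fingers": 1}, {"twist": [0, 0, 0], "xyz": [0, 0, 0.7], "fingers": 1}, {"twist": [0, 0, 0], "xyz": [0, 0, 0.4], "fingers": 1}, {"twist": [0, 0, 0], "xyz": [0, 0, 0.4], "fingers": 1}]}}

```text
t: 20.9
tcp_pos: [0.616, 0.0378, 0.2129]
tool_rot: [-0.0, 0.996, -0.094, -0.0]
ft_force: [-0.1, 0.6, -2.5]
finger_gap: 0.45
grip_force: 60.9
```

Emit:
{"api": "send_rows", "payload": {"increments": [{"twist": [0, 0, 0], "xyz": [0, 0, 0.4], "fingers": 1}, {"twist": [0, 0, 0], "xyz": [0, 0, 0.4], "fingers": 1}]}}

```text
t: 21.15
tcp_pos: [0.6161, 0.0378, 0.1973]
tool_rot: [-0.0, 0.996, -0.094, 0.0]
ft_force: [-0.3, 0.3, -2.7]
finger_gap: 0.452
grip_force: 60.9
```

Emit:
{"api": "send_rows", "payload": {"increments": [{"twist": [0, 0, 0], "xyz": [0, 0, 0.5], "fingers": 1}, {"twist": [0, 0, 0], "xyz": [0, 0, 0.5], "fingers": 1}, {"twist": [0, 0, 0], "xyz": [0, 0, 0.4], "fingers": 1}, {"twist": [0, 0, 0], "xyz": [0, 0, 0.15], "fingers": 1}, {"twist": [0, 0, 0], "xyz": [0, 0, 0], "fingers": 1}]}}

```text
t: 21.78
tcp_pos: [0.6161, 0.0378, 0.1666]
tool_rot: [-0.0, 0.996, -0.094, -0.0]
ft_force: [0.1, -0.7, -2.4]
finger_gap: 0.455
grip_force: 60.9
```

Emit:
{"api": "send_rows", "payload": {"increments": [{"twist": [0, 0, 0], "xyz": [0, 0, 0.12], "fingers": 1}, {"twist": [0, 0, 0], "xyz": [0, 0, 0], "fingers": -1}, {"twist": [0, 0, 0], "xyz": [0, 0, 0], "fingers": -1}, {"twist": [0, 0, 0], "xyz": [0, 0, 0], "fingers": -1}, {"twist": [0, 0, 0], "xyz": [0, 0, -0.5], "fingers": -1}, {"twist": [0, 0, 0], "xyz": [0, 0, -1], "fingers": -1}, {"twist": [0, 0, 0], "xyz": [0, 0, -1], "fingers": -1}, {"twist": [0, 0, 0], "xyz": [0, 0, -1], "fingers": -1}]}}

```text
t: 22.78
tcp_pos: [0.6163, 0.0378, 0.2366]
tool_rot: [-0.0, 0.996, -0.094, 0.001]
ft_force: [-0.8, 0.0, 0.6]
finger_gap: 1.0
grip_force: 0.0
```

```bash
python3 - <<'E'
from h import *
go([.54,-.30,.25],-.055)
w=get_image("wrist");save(w,"w7.png")
wfit(w,"narrow_roll",[.615,.038,.036,0],(1,1,0,0)); wfit(w,"narrow_roll",[.615,.038,.036,0],(1,1,1,0))
E
```

```text
t 22.77 tcp [0.6163 0.0378 0.2366] yaw -0.189 tilt 0.09 | rows 18 xyz [-0.096  0.958 -0.037] twz -0.093 total [-1.73 17.24 -0.67]
narrow_roll conf 0.8 [0.6153 0.0373 0.036  0.    ] cost 0.069
narrow_roll conf 0.8 [0.6144 0.0375 0.0333 0.    ] cost 0.06
```

Emit:
{"api": "send_rows", "payload": {"increments": [{"twist": [0, 0, -0.093], "xyz": [-0.096, 0.958, -0.037], "fingers": -1}, {"twist": [0, 0, -0.093], "xyz": [-0.096, 0.958, -0.037], "fingers": -1}, {"twist": [0, 0, -0.093], "xyz": [-0.096, 0.958, -0.037], "fingers": -1}, {"twist": [0, 0, -0.093], "xyz": [-0.096, 0.958, -0.037], "fingers": -1}, {"twist": [0, 0, -0.093], "xyz": [-0.096, 0.958, -0.037], "fingers": -1}, {"twist": [0, 0, -0.093], "xyz": [-0.096, 0.958, -0.037], "fingers": -1}, {"twist": [0, 0, -0.093], "xyz": [-0.096, 0.958, -0.037], "fingers": -1}, {"twist": [0, 0, -0.093], "xyz": [-0.096, 0.958, -0.037], "fingers": -1}]}}

```text
t: 23.92
tcp_pos: [0.5756, -0.1115, 0.2397]
tool_rot: [-0.0, 0.998, -0.065, -0.0]
ft_force: [0.1, 0.2, 0.9]
finger_gap: 1.001
grip_force: 0.0
```

Emit:
{"api": "send_rows", "payload": {"increments": [{"twist": [0, 0, -0.093], "xyz": [-0.096, 0.958, -0.037], "fingers": -1}, {"twist": [0, 0, -0.093], "xyz": [-0.096, 0.958, -0.037], "fingers": -1}, {"twist": [0, 0, -0.093], "xyz": [-0.096, 0.958, -0.037], "fingers": -1}, {"twist": [0, 0, -0.093], "xyz": [-0.096, 0.958, -0.037], "fingers": -1}, {"twist": [0, 0, -0.093], "xyz": [-0.096, 0.958, -0.037], "fingers": -1}, {"twist": [0, 0, -0.093], "xyz": [-0.096, 0.958, -0.037], "fingers": -1}, {"twist": [0, 0, -0.093], "xyz": [-0.096, 0.958, -0.037], "fingers": -1}, {"twist": [0, 0, -0.093], "xyz": [-0.096, 0.958, -0.037], "fingers": -1}]}}

```text
t: 24.92
tcp_pos: [0.5446, -0.2623, 0.2456]
tool_rot: [-0.0, 0.999, -0.035, -0.0]
ft_force: [0.7, -0.0, 0.2]
finger_gap: 1.001
grip_force: 0.0
```

Emit:
{"api": "send_rows", "payload": {"increments": [{"twist": [0, 0, -0.093], "xyz": [-0.096, 0.958, -0.037], "fingers": -1}, {"twist": [0, 0, -0.093], "xyz": [-0.096, 0.958, -0.037], "fingers": -1}, {"twist": [0, 0, 0], "xyz": [0, 0, 0], "fingers": -1}]}}

```text
t: 25.3
tcp_pos: [0.5383, -0.3009, 0.2474]
tool_rot: [0.0, 1.0, -0.028, -0.0]
ft_force: [0.0, 0.2, -0.7]
finger_gap: 1.0
grip_force: 0.0
```

```bash
python3 - <<'E'
from h import *
w=get_image("wrist");save(w,"w8.png",(0,240,260,580),2.4)
wfit(w,"power_pack",[.589,-.337,.018,-.055],(1,1,0,1)); wfit(w,"charger",[.589,-.337,0,-.06],(1,1,0,1),occ=["power_pack"])
go([.589,-.337,.20],-.055)
E
```

```text
power_pack conf 0.73 [ 0.5874 -0.3369  0.018  -0.0559] cost 0.039
charger not seen 15504
t 25.45 tcp [ 0.5387 -0.2993  0.2475] yaw -0.055 tilt 0.02 | rows 3 xyz [0.872 0.581 0.791] twz 0.0 total [2.62 1.74 2.37]
```

View pics/w8.png

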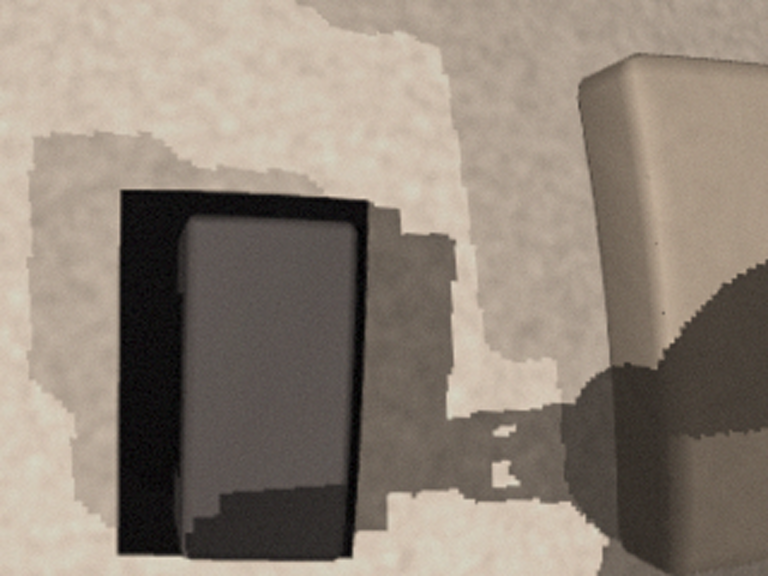

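```bash
python3 - <<'E'
from h import *
w=get_image("wrist")
c=np.array([[186,214],[356,217],[351,558],[183,557]],float); uv=[260,0]+(c+.5)/2.4-.5
loc=np.array([[.045,.022],[.045,-.022],[-.045,-.022],[-.045,.022]])
def f(p,z=.093):
    a=p[2];R=np.array([[np.cos(a),-np.sin(a)],[np.sin(a),np.cos(a)]]); return ((project(w,np.c_[loc@R.T+p[:2],np.full(4,p[3] if len(p)>3 else z)],True)-uv)**2).sum()
for x0 in ([.588,-.337,-.055],[.588,-.337,-.055,.09]):
    s=minimize(f,x0,method="Nelder-Mead",options=dict(maxiter=2000)); print(s.x.round(4),(s.fun/4)**.5)
go([.588,-.337,.20],-.055)
E
```

```text
[ 0.5886 -0.3358 -0.0466] 1.4421284536327068
[ 0.5884 -0.3362 -0.0467  0.0899] 0.9600072563143943
t 25.50 tcp [ 0.5387 -0.2992  0.2476] yaw -0.055 tilt 0.02 | rows 3 xyz [0.855 0.584 0.792] twz 0.002 total [2.56 1.75 2.38]
```

Emit:
{"api": "send_rows", "payload": {"increments": [{"twist": [0, 0, 0], "xyz": [0.86, 0.575, 0.79], "fingers": -1}, {"twist": [0, 0, 0], "xyz": [0.86, 0.575, 0.79], "fingers": -1}, {"twist": [0, 0, 0], "xyz": [0.86, 0.575, 0.79], "fingers": -1}, {"twist": [0, 0, 0], "xyz": [0, 0, 0], "fingers": -1}, {"twist": [0, 0, 0], "xyz": [0, 0, 0], "fingers": -1}]}}

```text
t: 26.12
tcp_pos: [0.5881, -0.3365, 0.2007]
tool_rot: [-0.0, 1.0, -0.027, 0.0]
ft_force: [-0.4, -0.5, -0.8]
finger_gap: 1.002
grip_force: 0.0
```

```bash
python3 - <<'E'
from h import *
go([.5882,-.3365,.127],-.05)
E
```

```text
t 26.12 tcp [ 0.5881 -0.3365  0.2007] yaw -0.055 tilt 0.00 | rows 4 xyz [0.002 0.001 0.921] twz -0.014 total [0.01 0.   3.68]
```

Emit:
{"api": "send_rows", "payload": {"increments": [{"twist": [0, 0, 0], "xyz": [0, 0, 0.92], "fingers": -1}, {"twist": [0, 0, 0], "xyz": [0, 0, 0.92], "fingers": -1}, {"twist": [0, 0, 0], "xyz": [0, 0, 0.92], "fingers": -1}, {"twist": [0, 0, 0], "xyz": [0, 0, 0.92], "fingers": -1}, {"twist": [0, 0, 0], "xyz": [0, 0, 0], "fingers": -1}, {"twist": [0, 0, 0], "xyz": [0, 0, 0], "fingers": 1}, {"twist": [0, 0, 0], "xyz": [0, 0, 0], "fingers": 1}, {"twist": [0, 0, 0], "xyz": [0, 0, 0], "fingers": 1}]}}

```text
t: 27.12
tcp_pos: [0.5886, -0.3373, 0.1276]
tool_rot: [0.0, 1.0, -0.028, 0.001]
ft_force: [0.7, 1.2, 3.0]
finger_gap: 0.507
grip_force: 61.6
```

Emit:
{"api": "send_rows", "payload": {"increments": [{"twist": [0, 0, 0], "xyz": [0, 0, 0], "fingers": 1}, {"twist": [0, 0, 0], "xyz": [0, 0, -0.3], "fingers": 1}, {"twist": [0, 0, 0], "xyz": [0, 0, -0.7], "fingers": 1}, {"twist": [0, 0, 0], "xyz": [0, 0, -1], "fingers": 1}, {"twist": [0, 0, 0], "xyz": [0, 0, -1], "fingers": 1}]}}

```text
t: 27.75
tcp_pos: [0.5884, -0.3372, 0.1885]
tool_rot: [0.0, 1.0, -0.028, 0.0]
ft_force: [-0.2, 0.2, -1.9]
finger_gap: 0.507
grip_force: 61.1
```

```bash
python3 - <<'E'
from h import *
w=get_image("wrist");save(w,"w9.png")
go([.591,-.0846,.20],-.19)
E
```

```text
t 27.80 tcp [ 0.5892 -0.3377  0.1915] yaw -0.055 tilt 0.29 | rows 13 xyz [-0.112 -0.968 -0.035] twz 0.13 total [ -1.46 -12.58  -0.46]
```

View pics/w9.png

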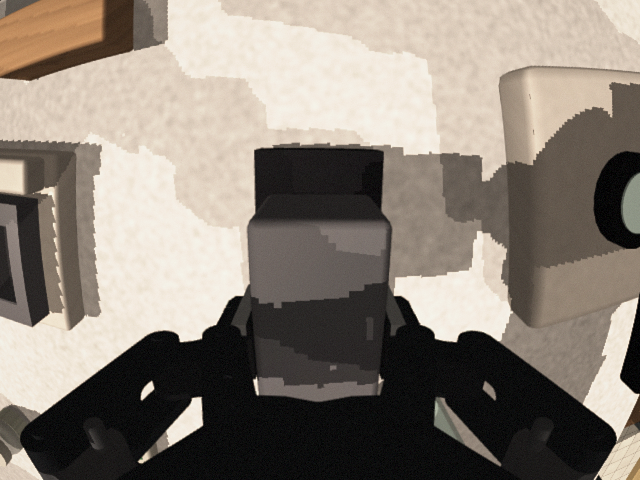

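The pack is held straight between the pads, with its front top edge from (250,223) to (390,223). I'll check its offset along the tool.

```bash
python3 - <<'E'
from h import *
w=get_image("wrist"); o,R,f=state(); t=o["tcp_pos"]; print(t.round(4))
for dz in (.0345,.036):
  def fn(p):
    L=np.array([[.045+p[0],.022+p[1],0],[.045+p[0],-.022+p[1],0]]); a=f+p[2]
    return project(w,L@np.array([[np.cos(a),-np.sin(a),0],[np.sin(a),np.cos(a),0],[0,0,1]]).T+t-[0,0,dz],True)
  s=minimize(lambda p:((fn(p)-[[249,223],[391,223]])**2).sum(),[0,0,0],method="Nelder-Mead",options=dict(maxiter=2000)); print(s.x.round(4),s.fun**.5,fn(s.x).round(1).tolist())
go([.591,-.0846,.20],-.19)
E
```

```text
[ 0.5892 -0.3377  0.1902]
[-0.0022 -0.0011 -0.001 ] 4.01554375156487 [[246.2, 223.1], [393.8, 223.1]]
[-0.0026 -0.0011 -0.0009] 2.600482205072414 [[247.2, 223.1], [392.8, 223.1]]
t 27.85 tcp [ 0.5892 -0.3377  0.1902] yaw -0.055 tilt 0.29 | rows 13 xyz [-0.112 -0.967 -0.04 ] twz 0.13 total [ -1.45 -12.58  -0.53]
```

Emit:
{"api": "send_rows", "payload": {"increments": [{"twist": [0, 0, 0.13], "xyz": [-0.109, -0.967, 0], "fingers": 1}, {"twist": [0, 0, 0.13], "xyz": [-0.109, -0.967, 0], "fingers": 1}, {"twist": [0, 0, 0.13], "xyz": [-0.109, -0.967, 0], "fingers": 1}, {"twist": [0, 0, 0.13], "xyz": [-0.109, -0.967, 0], "fingers": 1}, {"twist": [0, 0, 0.13], "xyz": [-0.109, -0.967, 0], "fingers": 1}, {"twist": [0, 0, 0.13], "xyz": [-0.109, -0.967, 0], "fingers": 1}, {"twist": [0, 0, 0.13], "xyz": [-0.109, -0.967, 0], "fingers": 1}, {"twist": [0, 0, 0.13], "xyz": [-0.109, -0.967, 0], "fingers": 1}]}}

```text
t: 28.85
tcp_pos: [0.5849, -0.18, 0.1866]
tool_rot: [0.0, 0.998, -0.069, 0.0]
ft_force: [0.4, -0.2, -2.1]
finger_gap: 0.51
grip_force: 61.3
```

Emit:
{"api": "send_rows", "payload": {"increments": [{"twist": [0, 0, 0.13], "xyz": [-0.109, -0.967, 0], "fingers": 1}, {"twist": [0, 0, 0.13], "xyz": [-0.109, -0.967, 0], "fingers": 1}, {"twist": [0, 0, 0.13], "xyz": [-0.109, -0.967, 0], "fingers": 1}, {"twist": [0, 0, 0.13], "xyz": [-0.109, -0.967, 0], "fingers": 1}, {"twist": [0, 0, 0.13], "xyz": [-0.109, -0.967, 0], "fingers": 1}, {"twist": [0, 0, 0], "xyz": [0, 0, 0], "fingers": 1}, {"twist": [0, 0, 0], "xyz": [0, 0, 0], "fingers": 1}, {"twist": [0, 0, 0], "xyz": [0, 0, 0], "fingers": 1}]}}

```text
t: 29.85
tcp_pos: [0.5895, -0.0847, 0.1866]
tool_rot: [0.0, 0.995, -0.095, 0.0]
ft_force: [0.3, -0.9, -2.7]
finger_gap: 0.508
grip_force: 61.4
```

```bash
python3 - <<'E'
from h import *
go([.5918,-.0847,.160],-.19,1)
w=get_image("wrist");save(w,"w10.png")
go([.5918,-.0847,.160],-.19,1)
E
```

```text
t 29.85 tcp [ 0.5895 -0.0847  0.1866] yaw -0.191 tilt 0.01 | rows 1 xyz [ 0.113 -0.023  1.331] twz -0.01 total [ 0.11 -0.02  1.33]
t 29.90 tcp [ 0.5895 -0.0848  0.1866] yaw -0.191 tilt 0.01 | rows 1 xyz [ 0.112 -0.024  1.331] twz -0.012 total [ 0.11 -0.02  1.33]
```

View pics/w10.png

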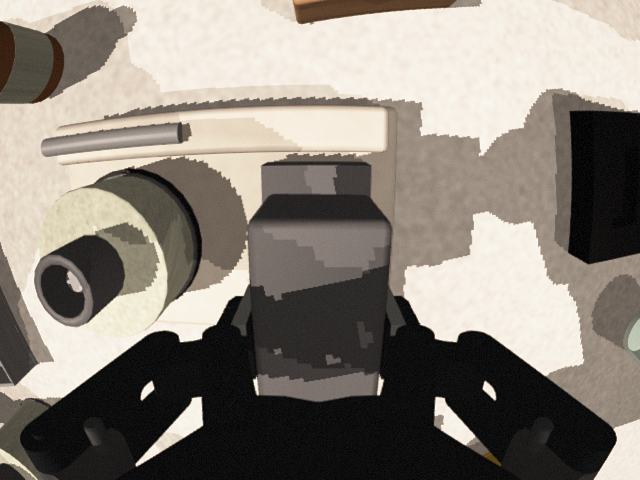

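The roll stands home at left and the pack is over the socket block, whose front edge runs from (262,163) to (371,163). I'll measure the lateral alignment from edges in this picture.

```bash
python3 - <<'E'
from h import *
w=get_image("wrist");g=cv2.GaussianBlur(cv2.cvtColor(w["color"],cv2.COLOR_RGB2GRAY),(1,5),0).astype(int)
def edges(row,a,b): d=np.abs(np.diff(g[row,a:b])); return [(a+int(i)+.5,int(d[i])) for i in np.argsort(-d)[:3]]
for row in (172,178,184,): print(row,edges(row,250,280),edges(row,355,385))
for row in (235,245,255): print(row,edges(row,238,262),edges(row,380,402))
d=np.abs(np.diff(g[:,300:340].mean(1))); print([(int(i)+.5,round(d[i])) for i in range(150,235) if d[i]>6])
o,R,f=state();t=o["tcp_pos"]
# predicted block edge pixels for socket pose
a=-.19;c=np.array([.591,-.0846])
P=[[c[0]+np.cos(a)*x-np.sin(a)*y,c[1]+np.sin(a)*x+np.cos(a)*y,.056] for x,y in((.05,.03),(.05,-.03),(.04,.03),(.04,-.03))]
print(project(w,P,True).round(1).tolist())
a=f;Q=[[t[0]+np.cos(a)*x-np.sin(a)*y,t[1]+np.sin(a)*x+np.cos(a)*y,t[2]-.0345] for x,y in((.044,.022),(.044,-.022),(.03,.022),(.03,-.022))]
print(project(w,Q,True).round(1).tolist())
E
```

```text
172 [(260.5, 90), (261.5, 20), (259.5, 5)] [(370.5, 35), (371.5, 27), (369.5, 12)]
178 [(260.5, 70), (261.5, 35), (259.5, 8)] [(370.5, 32), (371.5, 23), (369.5, 17)]
184 [(261.5, 52), (260.5, 49), (259.5, 7)] [(370.5, 37), (369.5, 20), (371.5, 16)]
235 [(247.5, 22), (245.5, 17), (248.5, 10)] [(391.5, 26), (392.5, 21), (390.5, 17)]
245 [(247.5, 75), (245.5, 58), (244.5, 40)] [(390.5, 36), (391.5, 33), (386.5, 12)]
255 [(240.5, 88), (247.5, 61), (248.5, 54)] [(389.5, 43), (390.5, 26), (387.5, 13)]
[(152.5, 7), (153.5, 26), (154.5, 31), (155.5, 21), (156.5, 9), (159.5, 9), (160.5, 19), (161.5, 19), (163.5, 14), (164.5, 26), (165.5, 21), (166.5, 9), (192.5, 15), (193.5, 24), (194.5, 21), (195.5, 11), (218.5, 7), (219.5, 9), (220.5, 10), (221.5, 10), (222.5, 9), (223.5, 9), (224.5, 8), (225.5, 7), (226.5, 6)]
[[260.9, 166.0], [371.4, 165.7], [261.4, 184.1], [371.0, 183.9]]
[[241.0, 219.9], [391.2, 219.9], [243.7, 264.8], [388.6, 264.8]]
```

Emit:
{"api": "send_rows", "payload": {"increments": [{"twist": [0, 0, 0], "xyz": [0.12, -0.05, 0.3], "fingers": 1}, {"twist": [0, 0, 0], "xyz": [0, 0, 0.5], "fingers": 1}, {"twist": [0, 0, 0], "xyz": [0, 0, 0.3], "fingers": 1}, {"twist": [0, 0, 0], "xyz": [0, 0, 0.2], "fingers": 1}, {"twist": [0, 0, 0], "xyz": [0, 0, 0], "fingers": 1}]}}

```text
t: 30.58
tcp_pos: [0.592, -0.0837, 0.1603]
tool_rot: [-0.0, 0.995, -0.095, -0.0]
ft_force: [0.4, 1.1, -1.7]
finger_gap: 0.509
grip_force: 61.4
```

Emit:
{"api": "send_rows", "payload": {"increments": [{"twist": [0, 0, 0], "xyz": [0, 0, 0.15], "fingers": 1}, {"twist": [0, 0, 0], "xyz": [0, 0, 0.15], "fingers": 1}, {"twist": [0, 0, 0], "xyz": [0, 0, 0], "fingers": 1}]}}

```text
t: 30.95
tcp_pos: [0.592, -0.0837, 0.1544]
tool_rot: [-0.0, 0.995, -0.095, -0.0]
ft_force: [-0.7, 0.4, -2.5]
finger_gap: 0.507
grip_force: 61.4
```

Past the tapered end with no side force; I go on to home.

Emit:
{"api": "send_rows", "payload": {"increments": [{"twist": [0, 0, 0], "xyz": [0, 0, 0.2], "fingers": 1}, {"twist": [0, 0, 0], "xyz": [0, 0, 0.2], "fingers": 1}, {"twist": [0, 0, 0], "xyz": [0, 0, 0.2], "fingers": 1}, {"twist": [0, 0, 0], "xyz": [0, 0, 0], "fingers": 1}]}}

```text
t: 31.45
tcp_pos: [0.5919, -0.0837, 0.1422]
tool_rot: [-0.0, 0.995, -0.095, -0.0]
ft_force: [-0.3, -0.4, -1.8]
finger_gap: 0.509
grip_force: 61.4
```

Emit:
{"api": "send_rows", "payload": {"increments": [{"twist": [0, 0, 0], "xyz": [0, 0, 0.07], "fingers": 1}, {"twist": [0, 0, 0], "xyz": [0, 0, 0], "fingers": -1}, {"twist": [0, 0, 0], "xyz": [0, 0, 0], "fingers": -1}, {"twist": [0, 0, 0], "xyz": [0, 0, 0], "fingers": -1}, {"twist": [0, 0, 0], "xyz": [0, 0, -0.5], "fingers": -1}, {"twist": [0, 0, 0], "xyz": [0, 0, -1], "fingers": -1}, {"twist": [0, 0, 0], "xyz": [0, 0, -1], "fingers": -1}, {"twist": [0, 0, 0], "xyz": [0, 0, -1], "fingers": -1}]}}

```text
t: 32.45
tcp_pos: [0.5922, -0.0837, 0.2127]
tool_rot: [0.0, 0.995, -0.095, 0.0]
ft_force: [0.3, -0.1, -0.3]
finger_gap: 1.006
grip_force: 0.0
```

Emit:
{"api": "send_rows", "payload": {"increments": [{"twist": [0, 0, 0], "xyz": [-1, 0, -1], "fingers": -1}, {"twist": [0, 0, 0], "xyz": [-1, 0, -1], "fingers": -1}, {"twist": [0, 0, 0], "xyz": [-1, 0, 0], "fingers": -1}, {"twist": [0, 0, 0], "xyz": [-1, 0, 0], "fingers": -1}, {"twist": [0, 0, 0], "xyz": [0, 0, 0], "fingers": -1}]}}

```text
t: 33.08
tcp_pos: [0.513, -0.0684, 0.252]
tool_rot: [0.0, 0.995, -0.095, 0.0]
ft_force: [0.3, -0.1, -0.4]
finger_gap: 1.002
grip_force: 0.0
```

```bash
python3 - <<'E'
from h import *
w=get_image("wrist");s=get_image("scene")
c=w["color"][20:260,130:530]; a=cv2.resize(c,(800,480)); cv2.imwrite("pics/f.png",a[:,:,::-1])
for d in (w,):
    wfit(w,"narrow_roll",[.615,.038,.036,0],(1,1,1,0)); wfit(w,"power_pack",[.591,-.084,.031,-.19],(1,1,1,1)); wfit(w,"empty_core",[.578,.312,.004,0],(1,1,0,0))
E
```

```text
narrow_roll conf 0.66 [0.6153 0.0387 0.0329 0.    ] cost 0.041
power_pack conf 0.73 [ 0.5909 -0.0841  0.0272 -0.1988] cost 0.02
empty_core not seen 1234
```

View pics/f.png

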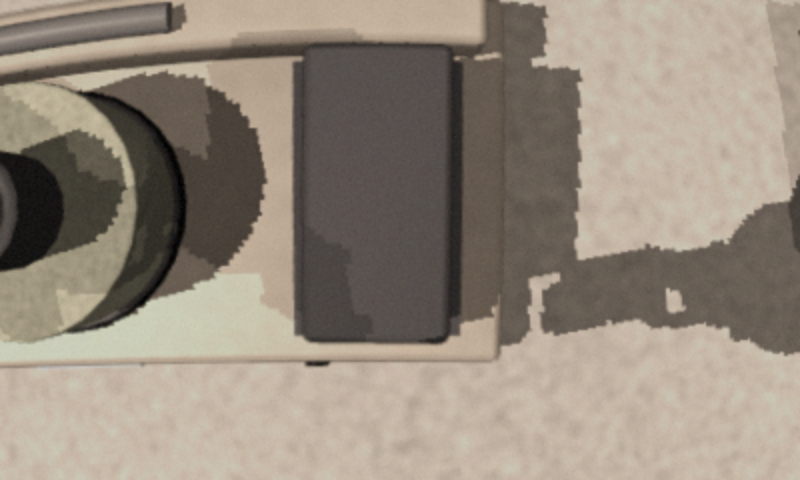

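The pack sits flush on the socket block at (378,195), with fitted heights within a few mm of home. The roll stands home at the left. The arm is clear, so I hand the job in.

```bash
python3 -c "
from rig import ticket
print(ticket.close_job())"
```

```text
the job is handed in; nothing more can be done
None
```

The job is handed in with the empty core in the waste tray, the narrow roll home on the spindle and the power pack fully plugged in; my last wrist-camera fits agreed (core checked only just after release), but the judge returned no verdict.

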